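# Put swapped ink cartridges back in their own docks

### The job

Two or all three of the cyan, magenta and yellow cartridges in the open ink deck of the photo minilab have been put in each other's docks. Get every cartridge fully down in the dock of its own colour, and fit the new black cartridge from the bench in the black dock, which is empty and can serve as a parking place until then. Keep the cartridges upright, set them down without dropping them, and leave the tape dispenser and the carton where they are.

Things in the scene. Friction and masses are not known exactly. Their poses are not given: they have to be found in the camera images.
- ink_cyan: cyan ink cartridge: upright flat-sided block 84 (x) x 34 (y) x 58 (z) mm, pale grey, its top 16 mm cyan; 0.09 to 0.18 kg. Origin: centre of the underside, z up. Fits a dock either way round; pinch it across the 34 mm, above the dock's walls. Starts in the cyan, magenta or yellow dock, on its floor.
- dock_cyan: cyan dock, fixed, one of four in a row (90 mm pitch, order varies); walls and end tabs cyan. Well long in x: floor 94 x 44 mm, 6 mm above the origin; walls slope out to a 104 x 54 mm mouth 22 mm above it. Outside 157 x 65 mm. Origin: centre of its underside, 10 mm over the bench, z up. Seated cartridge: origin 6 mm above this one.
- ink_magenta: magenta ink cartridge: upright flat-sided block 84 (x) x 34 (y) x 58 (z) mm, pale grey, its top 16 mm magenta; 0.09 to 0.18 kg. Origin: centre of the underside, z up. Fits a dock either way round; pinch it across the 34 mm, above the dock's walls. Starts in the cyan, magenta or yellow dock, on its floor.
- dock_magenta: magenta dock, fixed, one of four in a row (90 mm pitch, order varies); walls and end tabs magenta. Well long in x: floor 94 x 44 mm, 6 mm above the origin; walls slope out to a 104 x 54 mm mouth 22 mm above it. Outside 157 x 65 mm. Origin: centre of its underside, 10 mm over the bench, z up. Seated cartridge: origin 6 mm above this one.
- ink_yellow: yellow ink cartridge: upright flat-sided block 84 (x) x 34 (y) x 58 (z) mm, pale grey, its top 16 mm yellow; 0.09 to 0.18 kg. Origin: centre of the underside, z up. Fits a dock either way round; pinch it across the 34 mm, above the dock's walls. Starts in the cyan, magenta or yellow dock, on its floor.
- dock_yellow: yellow dock, fixed, one of four in a row (90 mm pitch, order varies); walls and end tabs yellow. Well long in x: floor 94 x 44 mm, 6 mm above the origin; walls slope out to a 104 x 54 mm mouth 22 mm above it. Outside 157 x 65 mm. Origin: centre of its underside, 10 mm over the bench, z up. Seated cartridge: origin 6 mm above this one.
- ink_black: black ink cartridge: upright flat-sided block 84 (x) x 34 (y) x 58 (z) mm, pale grey, its top 16 mm black; 0.09 to 0.18 kg. Origin: centre of the underside, z up. Fits a dock either way round; pinch it across the 34 mm, above the dock's walls. New: starts on the bench left or right of the deck.
- dock_black: black dock, fixed, one of four in a row (90 mm pitch, order varies); walls and end tabs black. Well long in x: floor 94 x 44 mm, 6 mm above the origin; walls slope out to a 104 x 54 mm mouth 22 mm above it. Outside 157 x 65 mm. Origin: centre of its underside, 10 mm over the bench, z up. Seated cartridge: origin 6 mm above this one. Empty at first.
- tape_dispenser: blue desk tape dispenser with a roll of tape, 150 (x) x 58 (y) x 93 (z) mm, 0.7 kg, loose, on the bench on the other side of the deck from the new black cartridge; not to be disturbed. Origin: centre of the underside.
- carton: small open empty cardboard carton, 98 x 46 x 70 mm (its flap reaches 90 mm), loose on the bench beyond the work at the right; not to be disturbed. Origin: centre of the underside.
There are look-alikes about, which are no part of the job. Leave any green or red look-alike of the ink_yellow alone.

How it is judged:
At the end, for the whole second after the job is handed in: Each of the four cartridges (cyan, magenta, yellow, black) stands released and at rest in the dock of its own colour: within 10 mm of the dock's centre, underside no more than 3.5 mm above the dock's floor, and upright within 0.08 rad (horizontal distance between ink_cyan and dock_cyan below 0.01 m and z of ink_cyan in the frame of dock_cyan below 0.0095 m and angle between each of ink_cyan, ink_magenta, ink_yellow, ink_black's own z axis and vertical below 0.08 rad and linear speed of each of ink_cyan, ink_magenta, ink_yellow, ink_black below 0.02 m/s and horizontal distance between ink_magenta and dock_magenta below 0.01 m and z of ink_magenta in the frame of dock_magenta below 0.0095 m and horizontal distance between ink_yellow and dock_yellow below 0.01 m and z of ink_yellow in the frame of dock_yellow below 0.0095 m and horizontal distance between ink_black and dock_black below 0.01 m and z of ink_black in the frame of dock_black below 0.0095 m); the robot touches nothing.
It fails at once if the tape dispenser or the carton is pushed more than 20 mm or tipped (distance of any of tape_dispenser, carton from where it was at the start of the episode above 0.02 m or angle between any of tape_dispenser, carton's own z axis and vertical above 0.3 rad).
It fails at once if a cartridge is tipped more than about 35 degrees (angle between any of ink_cyan, ink_magenta, ink_yellow, ink_black's own z axis and vertical above 0.6 rad).
It fails at once if a cartridge is dropped: it falls freely from more than about 30 mm ((linear speed of ink_cyan above 0.8 m/s and contact force between the fingers and ink_cyan below 0.1 N) or (linear speed of ink_magenta above 0.8 m/s and contact force between the fingers and ink_magenta below 0.1 N) or (linear speed of ink_yellow above 0.8 m/s and contact force between the fingers and ink_yellow below 0.1 N) or (linear speed of ink_black above 0.8 m/s and contact force between the fingers and ink_black below 0.1 N)).
It also fails if it takes over 120 s, if anything falls off the work surface, if the arm or the gripper's body presses on something with over 40 N, if the wrist force passes 120 N, or if a joint passes its speed limit or range.

### The arm

A 7-joint arm with a two-finger parallel gripper is mounted at the origin on the work surface. World frame = base frame: x ahead of the robot, y to its left, z up, the work surface at z = 0. Lengths are in m, angles in rad, forces in N, time in s.
With the tool pointing down it reaches from about 0.4 to 0.85 m from the base axis. Payload 10.4 kg.
Tool frame: the origin (TCP) lies at the centre of the arm's flange, where the gripper is bolted on; the fingertips stand 173 mm ahead of it and the grasp point (between the pads) lies 155 mm ahead of it; z points along the fingers, y is the line along which they close (so a half turn about z gives the same grasp; the last joint's range is limited). The gripper opens to 85 mm and grips with 20 to 120 N. Pads are 22 mm wide; open, the fingers measure 114 mm over their backs; the gripper's body (76 mm by 85 mm) begins 54 mm behind the grasp point. The pads swing forward as they close: fully open they stand 13 mm farther back than shut.
Start: joints at [-1.289, 0.332, -0.065, 1.46, 0.022, 1.35, -0.088], TCP at [0.188, 0.596, 0.405] pointing down, gripper open.
Joint ranges: [-2.6, 2.6], [-0.5, 2.12], [-1.47, 1.34], [0.16, 2.42], [-1.27, 4.41], [0.06, 2.06], [-2.6, 2.6]. Speed limits (rad/s): [2.22, 2.22, 2.79, 2.79, 3.14, 3.14, 3.14].

### API

Orientations are given as a unit quaternion [x, y, z, w].
In Python, from workcell import manip, viewer, finder gives the robot as it stands.
- The arm moves only by the tool arm_command, never from a script. Its argument "plan" is a list of rows, each an object with "dp": the shift along the tool's x, y, z in mm, a list of three; "spin": the turn about the tool's z in rad. A call has 1 to 5 rows; each row shifts and turns the commanded pose from where the row before left it, along the tool's axes as they then stand; what a row does not reach is not made up. A row lasts 1/10 s, in which the tool goes at most 50 mm and 8.59 degrees, less where a joint would pass 70% of its speed; a pose out of reach is approached as far as the arm can. A call is refused whole if a number of a shift passes 50 or a number of a turn 0.15, either way. A call with a gripper value outside its range is refused whole. "grip" is the closure, from -1 (fully open) to 1 (shut), set as the call begins (left out, the last holds). The fingers move at their own pace and stop on an object; "newtons" is the grip in N (left out, the last holds). Time passes only in rows, so rows that do not move let the fingers close. It gives the time, the measured TCP pose, the force, the opening and the grip force at its end, in the units of the state.
- manip.get_obs(): the state, without advancing time (a new reading comes with each control period).
- viewer.camera(name): name is "scene" or "top" or "wrist"; returns the picture (420x560x3 uint8, blue, green, red); there is no depth.
- viewer.camera_params(name): a dict with "vertical_fov" (degrees; the focal length in pixels is half the picture's height over the tangent of half this angle, whatever the lens; pixels are square), "cx", "cy" (the principal point, pixels), "R" (3x3) and "t" (3): a world point X has camera coordinates R X + t; the wrist camera has in their place "T_tool_cam" (4x4, takes a point from camera to tool coordinates, whose origin is the TCP and whose axes are the flange's). Camera axes: x right, y down, z forward; pixel columns grow to the right and rows downward; lengths in m; the calibration is good to about 2 mm. A picture is of the moment at which its call begins: read the wrist's pose just before it. camera_params takes no time and is no camera call.
- manip.hand_in(): hands the job in; it is judged then, once.
Trained networks look in the newest picture that a camera, given by its name, has taken for a name from the list of things; names that differ only in an ending like _2 or _b are one class to them, and where a whole thing is asked for, a point or a joint stands for the part that bears it (a point fixed in the world has none). Each returns a list of dicts, best first, with "score" (0 to 1); they miss things now and then, are a little off and sometimes report something else, mostly with a low value. They report only what shows in the picture. A call takes as long as a camera call. They do not tell look-alikes from the thing itself.
- finder.find_in(camera, thing): "position" ([x, y, z] in m, in world coordinates, good to about 4 mm: the middle of the surface that is visible of it).
The state is a dict: "clock": time; "joint_pos": joint angles; "joint_velocities": joint speeds; "tau": joint torques, N m; "position": TCP position; "ee_rot": TCP orientation; "ft_force": force on the tool from outside, world axes, zero at the start; "torque": the same for the moment, N m; "grip_width": opening from 0.0 (shut) to 1.0 (fully open); "grasp_force": force on a finger pad.
Only numpy, scipy, OpenCV 4.12 (cv2) and the standard library are available. Lean on these libraries where they do the work, as an engineer would, in place of code of your own. Each camera call takes 0.05 s, during which the arm holds its last target. There are 200 camera calls.

## Working session

There is one attempt and no reset: what is moved stays moved. The work goes in short steps, Python scripts to look and compute and a tool call to move; the robot and the scene stay as the last step left them, time stands still between calls to the robot, and variables do not carry over. Pictures are saved under pics/ and viewed, at most 16 in all, crops included, and the job is handed in when it is done.

Besides the shell and the picture viewer there is one more tool, called after "Emit:" as name(argument=value, ...) on one line, values as JSON. arm_command: Moves the arm, as the interface text tells. Its arguments: {"type":"object","properties":{"plan":{"type":"array","items":{"type":"object","properties":{"dp":{"type":"array","items":{"type":"number"}},"spin":{"type":"number"}}}},"grip":{"type":"number"},"newtons":{"type":"number"}},"required":["plan"]}

```bash
ls; mkdir -p pics
python3 - <<'E'
from workcell import manip, viewer, finder
import cv2
o=manip.get_obs(); print({k:o[k] for k in('clock','position','ee_rot','grip_width')})
for c in('top','scene'):
    cv2.imwrite(f'pics/{c}0.png',viewer.camera(c)); print(c,viewer.camera_params(c))
    if c=='top':
        for n in ['ink_cyan','ink_magenta','ink_yellow','ink_black','dock_cyan','dock_magenta','dock_yellow','dock_black','tape_dispenser','carton']:
            print(n,[(round(float(d['score']),2),[round(float(v),3) for v in d['position']]) for d in finder.find_in('top',n)][:4])
E
```

```text
pics
{'clock': 0.0, 'position': array([0.18752401, 0.59606018, 0.40392126]), 'ee_rot': array([ 1.51810482e-01,  9.88409368e-01, -7.02702803e-04, -6.65560253e-05]), 'grip_width': 0.9974186337067189}
top {'vertical_fov': 47.36521359185196, 'cx': 273.2438045793748, 'cy': 214.29116959677364, 'R': array([[-0.01143165, -0.99982753,  0.01463637],
       [-0.98804027,  0.0090435 , -0.15393061],
       [ 0.1537717 , -0.016221  , -0.98797325]]), 't': array([0.03645474, 0.54127556, 1.35191868])}
ink_cyan [(0.6, [0.531, -0.084, 0.074]), (0.57, [0.534, -0.17, 0.033])]
ink_magenta [(0.56, [0.54, -0.172, 0.073])]
ink_yellow [(0.9, [0.602, 0.299, 0.058]), (0.9, [0.497, 0.429, 0.055]), (0.86, [0.509, 0.093, 0.071]), (0.7, [0.338, 0.197, 0.055])]
ink_black [(0.71, [0.487, -0.346, 0.056]), (0.47, [0.45, 0.314, 0.054])]
dock_cyan [(0.7, [0.504, 0.092, 0.03]), (0.48, [0.532, -0.083, 0.071])]
dock_magenta [(0.79, [0.531, -0.17, 0.032])]
dock_yellow [(0.76, [0.528, -0.085, 0.03])]
dock_black [(0.66, [0.527, 0.002, 0.025])]
tape_dispenser [(0.65, [0.447, 0.317, 0.052])]
carton [(0.86, [0.679, -0.351, 0.037])]
scene {'vertical_fov': 47.94184845307981, 'cx': 275.21215872209547, 'cy': 207.09182890685904, 'R': array([[-0.47444984,  0.88026218,  0.00598686],
       [ 0.54223435,  0.29760136, -0.78575782],
       [-0.69345459, -0.36955639, -0.6185053 ]]), 't': array([ 0.21438555, -0.25632123,  1.57491806])}
```

View pics/top0.png

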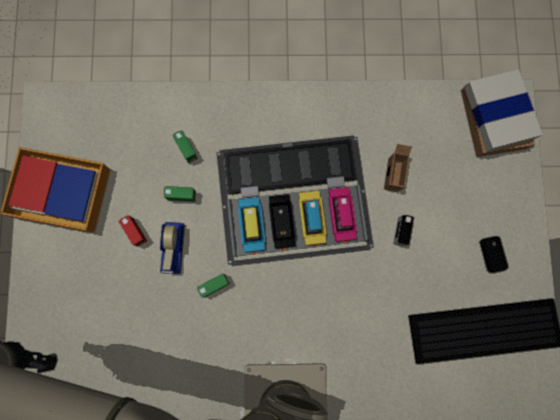

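View pics/scene0.png

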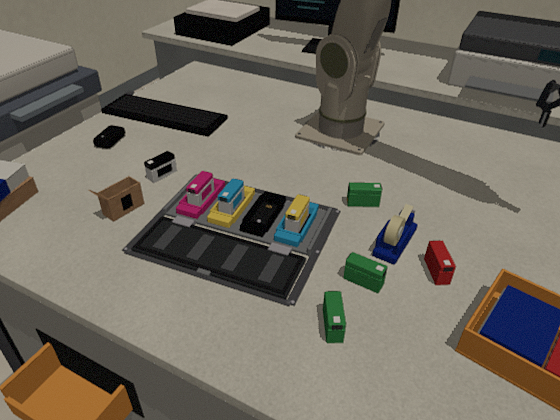

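The magenta cartridge already sits in the magenta dock. The yellow one (251,222) is in the cyan dock and the cyan one (313,217) is in the yellow dock. The black dock at (282,220) is empty, and the new black cartridge is at (404,229). The green and red blocks are look-alikes, as is the black thing (mouse) at (494,254).

Emit:
arm_command(plan=[{"dp": [0,0,0],"spin": -0.136},{"dp": [0,0,0],"spin": -0.136},{"dp": [0,0,0],"spin": -0.136},{"dp": [-16,-44,0],"spin": 0},{"dp": [-16,-44,0],"spin": 0}], grip=-1, newtons=40)

```text
clock: 1.1
position: [0.2282, 0.5114, 0.4041]
ee_rot: [-0.053, 0.999, -0.0, -0.0]
ft_force: [1.7, -0.6, 1.1]
grip_width: 0.999
grasp_force: 0.0
```

Emit:
arm_command(plan=[{"dp": [-16,-44,0],"spin": 0},{"dp": [-16,-44,0],"spin": 0},{"dp": [-16,-44,0],"spin": 0},{"dp": [-16,-44,0],"spin": 0},{"dp": [-16,-44,0],"spin": 0}])

```text
clock: 1.6
position: [0.3312, 0.2994, 0.405]
ee_rot: [-0.052, 0.999, 0.0, 0.0]
ft_force: [1.1, -0.1, -0.1]
grip_width: 1.0
grasp_force: 0.0
```

Emit:
arm_command(plan=[{"dp": [-16,-44,0],"spin": 0},{"dp": [-16,-44,0],"spin": 0},{"dp": [-16,-44,0],"spin": 0},{"dp": [-16,-44,0],"spin": 0},{"dp": [-16,-44,0],"spin": 0}])

```text
clock: 2.1
position: [0.4333, 0.0888, 0.4051]
ee_rot: [-0.052, 0.999, 0.0, 0.0]
ft_force: [1.2, 0.1, -0.3]
grip_width: 0.998
grasp_force: 0.0
```

Emit:
arm_command(plan=[{"dp": [-16,-44,0],"spin": 0},{"dp": [-16,-44,0],"spin": 0},{"dp": [-16,-44,0],"spin": 0},{"dp": [0,0,0],"spin": 0},{"dp": [0,0,0],"spin": 0}])

```text
clock: 2.6
position: [0.4944, -0.0364, 0.4047]
ee_rot: [-0.05, 0.999, -0.0, -0.0]
ft_force: [-0.7, 1.3, -0.3]
grip_width: 0.998
grasp_force: 0.0
```

```bash
cat > h.py <<'E'
from workcell import manip, viewer, finder
import cv2, numpy as np
from scipy.spatial.transform import Rotation as Ro
def cam(name, o=None):
    p=viewer.camera_params(name); f=210/np.tan(np.radians(p['vertical_fov']/2))
    if name=='wrist':
        T=np.eye(4); T[:3,:3]=Ro.from_quat(o['ee_rot']).as_matrix(); T[:3,3]=o['position']
        T=T@p['T_tool_cam']; R=T[:3,:3].T; t=-R@T[:3,3]
    else: R,t=np.array(p['R']),np.array(p['t'])
    return np.array([[f,0,p['cx']],[0,f,p['cy']],[0,0,1]]),R,t
def ray(px,z,K,R,t):
    d=R.T@np.linalg.inv(K)@np.array([px[0],px[1],1.]); c=-R.T@t
    return c+d*(z-c[2])/d[2]
def shot(name,fn=None):
    o=manip.get_obs(); im=viewer.camera(name)
    if fn: cv2.imwrite('pics/'+fn,im)
    return im,cam(name,o),o
def to(x,y,z,yaw):
    "spin first, then dp (mm) to TCP target; yaw = angle of long axis, tool x anti-parallel"
    o=manip.get_obs(); R=Ro.from_quat(o['ee_rot']).as_matrix()
    cur=np.arctan2(R[1,1],R[0,1])-np.pi/2
    a=yaw-cur; Rn=Ro.from_euler('z',a).as_matrix()@R
    print('spin',round(-a,3),'dp',np.round(Rn.T@(np.array([x,y,z])-o['position'])*1000,1))
E
python3 - <<'E'
from h import *
im,c,o=shot('wrist','w0.png'); print(o['clock'],o['position'],o['ee_rot'],np.array(viewer.camera_params('wrist')['T_tool_cam']).round(3))
E
```

```text
2.6 [ 0.49438979 -0.03640772  0.40465552] [-5.03882275e-02  9.98729703e-01 -3.40746811e-05 -7.00439708e-05] [[-0.    -0.963 -0.269  0.069]
 [ 1.    -0.     0.    -0.001]
 [-0.    -0.269  0.963  0.031]
 [ 0.     0.     0.     1.   ]]
```

View pics/w0.png

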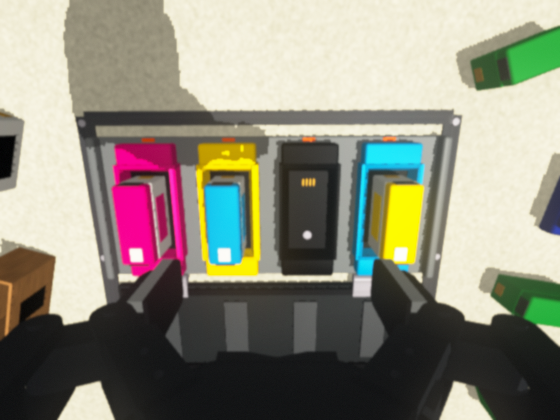

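```bash
python3 - <<'E'
from h import *
o=manip.get_obs(); c=cam('wrist',o); im=cv2.imread('pics/w0.png')
hsv=cv2.cvtColor(im,cv2.COLOR_BGR2HSV)
def quad(n,pts,z):
    P=np.array([ray(p,z,*c) for p in pts]); e=(P[3]-P[0]+P[2]-P[1])/2
    print(n,'ctr',P.mean(0).round(4),'len',np.linalg.norm(e).round(4),'wid',np.linalg.norm(P[1]-P[0]).round(4),'yaw',np.arctan2(e[1],e[0]).round(3))
quad('ink_c',[(207,184),(245,184),(243,264),(208,263)],.074)
quad('ink_y',[(385,183),(422,183),(421,264),(384,264)],.074)
quad('ink_m',[(116,184),(153,184),(154,264),(118,264)],.074)
for z in(.025,.032):
    quad('d_m',[(116,143),(175,143),(182,275),(125,275)],z)
    quad('d_y',[(199,143),(256,143),(258,275),(202,275)],z)
    quad('d_k',[(281,143),(338,143),(335,275),(281,275)],z)
    quad('d_c',[(365,143),(422,143),(417,275),(357,275)],z)
quad('frame',[(82,118),(459,118),(459,118),(82,118)],.02)
E
python3 - <<'E'
import cv2
im=cv2.imread('pics/w0.png')[125:295,100:440]
cv2.imwrite('pics/w0c.png',cv2.resize(im,None,fx=2.35,fy=2.35,interpolation=cv2.INTER_CUBIC))
E
```

```text
ink_c ctr [ 0.5311 -0.0828  0.074 ] len 0.0834 wid 0.0365 yaw 0.054
ink_y ctr [0.5128 0.0929 0.074 ] len 0.0853 wid 0.0355 yaw 0.198
ink_m ctr [ 0.5406 -0.1725  0.074 ] len 0.0843 wid 0.0355 yaw 0.001
d_m ctr [ 0.5424 -0.1769  0.025 ] len 0.1573 wid 0.0637 yaw 0.053
d_y ctr [ 0.5331 -0.0867  0.025 ] len 0.1572 wid 0.0615 yaw 0.08
d_k ctr [0.5237 0.0044 0.025 ] len 0.1572 wid 0.0616 yaw 0.119
d_c ctr [0.5142 0.0972 0.025 ] len 0.1574 wid 0.0616 yaw 0.152
d_m ctr [ 0.54   -0.1742  0.032 ] len 0.1542 wid 0.0624 yaw 0.053
d_y ctr [ 0.5309 -0.0858  0.032 ] len 0.1541 wid 0.0603 yaw 0.08
d_k ctr [0.5218 0.0035 0.032 ] len 0.1541 wid 0.0603 yaw 0.119
d_c ctr [0.5124 0.0944 0.032 ] len 0.1543 wid 0.0603 yaw 0.152
frame ctr [ 0.4241 -0.0494  0.02  ] len 0.0 wid 0.4045 yaw 0.0
```

View pics/w0c.png

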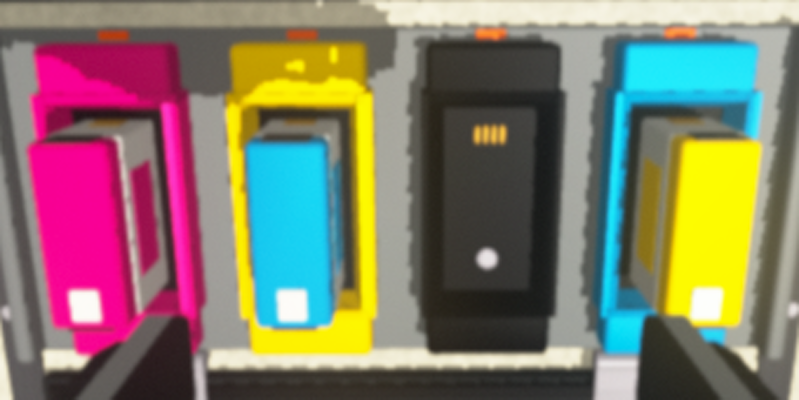

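Run:
```python
from h import *
o=manip.get_obs(); c=cam('wrist',o)
s=lambda u,v:(u/2.35+100,v/2.35+125)
P=np.array([ray(s(*p),.016,*c) for p in[(443,107),(530,107),(530,290),(443,290)]]);print('floor',P.mean(0),np.linalg.norm(P[0]-P[1]),np.linalg.norm(P[3]-P[0]))
P=np.array([ray(s(*p),.032,*c) for p in[(425,93),(563,93),(555,318),(420,318)]]);print('wall',P.mean(0),np.linalg.norm(P[0]-P[1]),np.linalg.norm(P[3]-P[0]))
to(.5128,.0929,.32,.10)
```

```text
floor [0.52397978 0.00335441 0.016     ] 0.04198057725414582 0.09500433251435049
wall [0.52364449 0.00379273 0.032     ] 0.06329188838758046 0.11225493495589284
spin 0.003 dp [-31.3 125.6  84.6]
```

Emit:
arm_command(plan=[{"dp": [-10,42,20],"spin": 0},{"dp": [-10,42,20],"spin": 0},{"dp": [-11,42,20],"spin": 0},{"dp": [0,0,25],"spin": 0},{"dp": [0,0,0],"spin": 0}])

```text
clock: 3.15
position: [0.5104, 0.0954, 0.3168]
ee_rot: [-0.054, 0.999, -0.001, -0.003]
ft_force: [-0.4, -1.9, 0.1]
grip_width: 1.001
grasp_force: 0.0
```

Run:
```python
from h import *
im,c,o=shot('wrist','w1.png'); print(o['position']); to(.5128,.0929,.215,.10)
```

```text
[0.51040969 0.09538207 0.31684385]
spin 0.005 dp [ -1.8  -1.1 103.8]
```

View pics/w1.png

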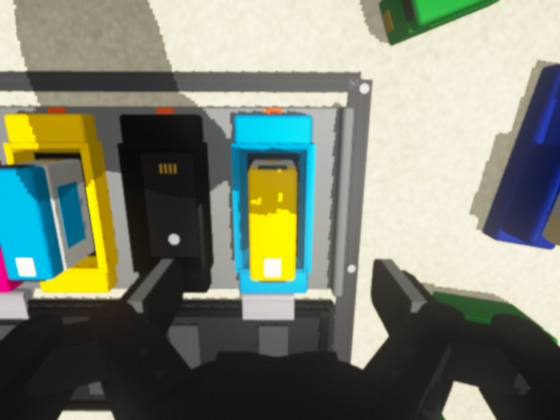

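The yellow cap's top face spans (250,168)–(296,281). It lies between the fingers in the cyan dock.

Run:
```python
from h import *
o=manip.get_obs(); c=cam('wrist',o)
P=np.array([ray(p,.074,*c) for p in[(250,168),(296,168),(296,281),(249,281)]]);e=P[3]+P[2]-P[0]-P[1];m=P.mean(0)
print(m,np.linalg.norm(P[0]-P[1]),np.linalg.norm(P[3]-P[0]),np.arctan2(e[1],e[0]))
D=np.array([ray(p,.025,*c) for p in[(234,115),(311,115),(307,291),(239,291)]]);print('dock',D.mean(0))
D=np.array([ray(p,.025,*c) for p in[(122,115),(203,115),(205,291),(127,291)]]);print('dockK',D.mean(0))
to(m[0],m[1],.215,.102)
```

```text
[0.51557522 0.09078156 0.074     ] 0.031155555635169446 0.0847985590251071 0.09765628037807218
dock [0.51631898 0.09029609 0.025     ]
dockK [ 0.52613352 -0.00268378  0.025     ]
spin 0.003 dp [ -4.3  -3.5 103.8]
```

Emit:
arm_command(plan=[{"dp": [-4,-3,14],"spin": 0},{"dp": [0,0,35],"spin": 0},{"dp": [0,0,35],"spin": 0},{"dp": [0,0,20],"spin": 0},{"dp": [0,0,0],"spin": 0}])

```text
clock: 3.7
position: [0.5158, 0.0894, 0.2139]
ee_rot: [-0.051, 0.999, -0.001, -0.002]
ft_force: [-0.5, -0.2, 0.1]
grip_width: 1.003
grasp_force: 0.0
```

Emit:
arm_command(plan=[{"dp": [0,0,0],"spin": 0},{"dp": [0,0,0],"spin": 0},{"dp": [0,0,0],"spin": 0},{"dp": [0,0,0],"spin": 0},{"dp": [0,0,0],"spin": 0}], grip=1, newtons=30)

```text
clock: 4.2
position: [0.5169, 0.0906, 0.2169]
ee_rot: [-0.052, 0.999, 0.0, 0.001]
ft_force: [-1.8, -0.6, 8.2]
grip_width: 0.394
grasp_force: 31.0
```

Emit:
arm_command(plan=[{"dp": [0,0,0],"spin": 0},{"dp": [0,0,0],"spin": 0},{"dp": [0,0,0],"spin": 0}])

```text
clock: 4.5
position: [0.517, 0.0906, 0.2169]
ee_rot: [-0.052, 0.999, 0.0, 0.001]
ft_force: [-1.4, -0.2, 7.9]
grip_width: 0.393
grasp_force: 31.0
```

Emit:
arm_command(plan=[{"dp": [0,0,-10],"spin": 0},{"dp": [0,0,-20],"spin": 0},{"dp": [0,0,-20],"spin": 0},{"dp": [0,0,0],"spin": 0},{"dp": [0,0,0],"spin": 0}])

```text
clock: 5.0
position: [0.5164, 0.0905, 0.266]
ee_rot: [-0.052, 0.999, 0.0, 0.0]
ft_force: [0.5, -0.7, -2.6]
grip_width: 0.392
grasp_force: 30.1
```

Emit:
arm_command(plan=[{"dp": [0,-30,0],"spin": 0},{"dp": [0,-30,0],"spin": 0},{"dp": [0,-30,0],"spin": 0},{"dp": [0,0,0],"spin": 0},{"dp": [0,0,0],"spin": 0}])

```text
clock: 5.5
position: [0.5253, 0.0004, 0.2649]
ee_rot: [-0.051, 0.999, -0.0, -0.001]
ft_force: [0.1, -0.0, -1.0]
grip_width: 0.393
grasp_force: 30.2
```

Run:
```python
from h import *
im,c,o=shot('wrist','w2.png'); print(o['position'],o['ft_force'],o['grip_width'])
for q in((0.5238,0.0036),(.526,.0015)): to(q[0],q[1],.217,.102)
```

```text
[5.25326029e-01 4.06190172e-04 2.64866241e-01] [ 0.06960877 -0.00871427 -0.96370963] 0.3929489171910386
spin 0.001 dp [ 1.3  2.4 48. ]
spin 0.001 dp [-0.7  0.1 48. ]
```

View pics/w2.png

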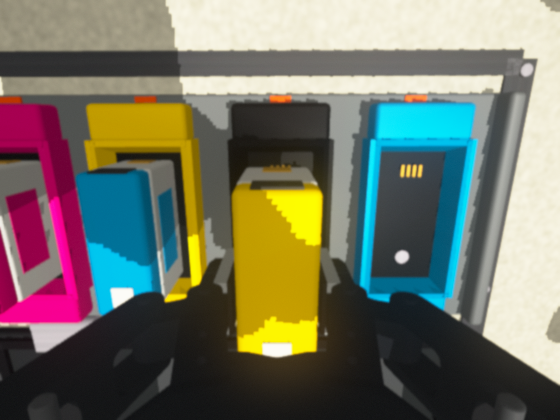

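The yellow cartridge (235–321) is centred over the black dock (231–331), so I'll lower it.

Emit:
arm_command(plan=[{"dp": [0,1,15],"spin": 0},{"dp": [0,0,15],"spin": 0},{"dp": [0,0,10],"spin": 0},{"dp": [0,0,5],"spin": 0},{"dp": [0,0,2],"spin": 0}])

```text
clock: 6.05
position: [0.5255, 0.0023, 0.2182]
ee_rot: [-0.052, 0.999, 0.0, -0.0]
ft_force: [-0.3, 0.3, -0.5]
grip_width: 0.393
grasp_force: 30.2
```

Emit:
arm_command(plan=[{"dp": [0,0,1],"spin": 0},{"dp": [0,0,0],"spin": 0}])

```text
clock: 6.25
position: [0.5258, 0.0019, 0.218]
ee_rot: [-0.052, 0.999, 0.0, 0.0]
ft_force: [0.4, 0.3, -1.7]
grip_width: 0.4
grasp_force: 30.2
```

Emit:
arm_command(plan=[{"dp": [0,0,2],"spin": 0},{"dp": [0,0,0],"spin": 0}])

```text
clock: 6.45
position: [0.5259, 0.0018, 0.2169]
ee_rot: [-0.051, 0.999, 0.0, 0.001]
ft_force: [-4.4, 1.0, 13.0]
grip_width: 0.394
grasp_force: 31.8
```

Emit:
arm_command(plan=[{"dp": [0,0,0],"spin": 0},{"dp": [0,0,0],"spin": 0},{"dp": [0,0,0],"spin": 0},{"dp": [0,0,0],"spin": 0},{"dp": [0,0,0],"spin": 0}], grip=-1)

```text
clock: 6.95
position: [0.5256, 0.0019, 0.2156]
ee_rot: [-0.052, 0.999, 0.0, -0.0]
ft_force: [-0.0, -0.1, -0.5]
grip_width: 0.999
grasp_force: 0.0
```

Emit:
arm_command(plan=[{"dp": [0,0,-25],"spin": 0},{"dp": [0,0,-35],"spin": 0},{"dp": [0,0,-40],"spin": 0},{"dp": [0,-45,0],"spin": 0},{"dp": [0,-45,0],"spin": 0}])

```text
clock: 7.45
position: [0.5354, -0.0876, 0.3172]
ee_rot: [-0.053, 0.999, 0.0, 0.002]
ft_force: [0.1, -0.7, -0.9]
grip_width: 0.998
grasp_force: 0.0
```

Emit:
arm_command(plan=[{"dp": [0,0,0],"spin": 0},{"dp": [0,0,0],"spin": 0}])

```text
clock: 7.65
position: [0.5347, -0.0888, 0.3156]
ee_rot: [-0.05, 0.999, -0.0, -0.0]
ft_force: [-0.3, 0.4, -0.7]
grip_width: 1.003
grasp_force: 0.0
```

Run:
```python
from h import *
im,c,o=shot('wrist','w3.png'); print(o['position'],o['ft_force'],o['grip_width'])
to(.533,-.085,.215,.102)
```

```text
[ 0.53469173 -0.08884567  0.31562264] [-0.25865602  0.35013768 -0.72023757] 1.0027691949369455
spin 0.001 dp [  1.5   2.6 100.5]
```

View pics/w3.png

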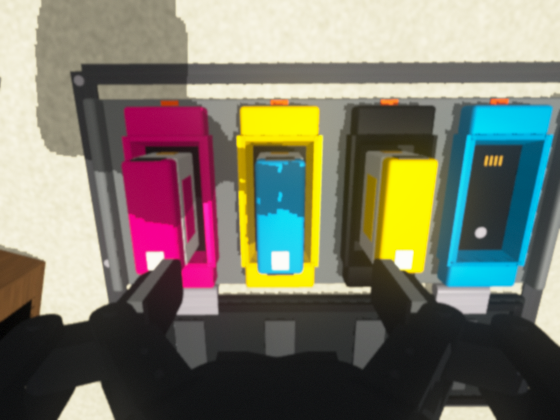

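Yellow is parked fully down in the black dock. Next is cyan in the yellow dock, whose cap top spans (256,158)–(305,273).

Run:
```python
from h import *
o=manip.get_obs(); c=cam('wrist',o)
def q(n,pts,z):
    P=np.array([ray(p,z,*c) for p in pts]);e=P[3]+P[2]-P[0]-P[1];m=P.mean(0)
    print(n,m.round(4),np.linalg.norm(P[0]-P[1]).round(4),np.linalg.norm(P[3]-P[0]).round(4),np.arctan2(e[1],e[0]).round(3)); return m
m=q('ink',[(256,158),(305,158),(303,273),(258,273)],.074)
q('dy',[(242,107),(320,107),(314,286),(247,286)],.025)
q('dc',[(464,104),(549,104),(518,286),(441,286)],.025)
q('yel',[(383,158),(437,158),(425,273),(378,273)],.074)
to(m[0],m[1],.215,.102)
```

```text
ink [ 0.5316 -0.0857  0.074 ] 0.0324 0.0836 0.106
dy [ 0.5335 -0.0846  0.025 ] 0.0609 0.1557 0.103
dc [0.5142 0.0931 0.025 ] 0.0663 0.1581 0.142
yel [0.5227 0.001  0.074 ] 0.0357 0.0837 0.141
spin 0.001 dp [  3.    2.1 100.5]
```

Emit:
arm_command(plan=[{"dp": [2,2,11],"spin": 0},{"dp": [0,0,35],"spin": 0},{"dp": [0,0,35],"spin": 0},{"dp": [0,0,20],"spin": 0},{"dp": [0,0,0],"spin": 0}])

```text
clock: 8.2
position: [0.5311, -0.0844, 0.2113]
ee_rot: [-0.053, 0.999, 0.0, -0.003]
ft_force: [-0.7, -0.6, 1.4]
grip_width: 0.993
grasp_force: 0.0
```

Emit:
arm_command(plan=[{"dp": [0,0,0],"spin": 0},{"dp": [0,0,0],"spin": 0},{"dp": [0,0,0],"spin": 0},{"dp": [0,0,0],"spin": 0},{"dp": [0,0,0],"spin": 0}], grip=1, newtons=30)

```text
clock: 8.7
position: [0.5331, -0.0859, 0.2158]
ee_rot: [-0.052, 0.999, 0.0, 0.001]
ft_force: [-0.5, 0.6, 7.8]
grip_width: 0.39
grasp_force: 31.1
```

Emit:
arm_command(plan=[{"dp": [0,0,-10],"spin": 0},{"dp": [0,0,-25],"spin": 0},{"dp": [0,0,-30],"spin": 0},{"dp": [0,0,-25],"spin": 0},{"dp": [0,0,0],"spin": 0}])

```text
clock: 9.2
position: [0.5336, -0.0863, 0.3086]
ee_rot: [-0.051, 0.999, 0.0, 0.003]
ft_force: [0.8, -0.3, -1.7]
grip_width: 0.393
grasp_force: 30.3
```

Emit:
arm_command(plan=[{"dp": [0,40,0],"spin": 0},{"dp": [0,40,0],"spin": 0},{"dp": [0,40,0],"spin": 0},{"dp": [0,40,0],"spin": 0},{"dp": [0,20,0],"spin": 0}])

```text
clock: 9.7
position: [0.5131, 0.0969, 0.3042]
ee_rot: [-0.054, 0.999, 0.0, -0.001]
ft_force: [0.4, -0.9, -1.3]
grip_width: 0.394
grasp_force: 30.5
```

Emit:
arm_command(plan=[{"dp": [0,0,20],"spin": 0},{"dp": [0,0,20],"spin": 0},{"dp": [0,0,0],"spin": 0},{"dp": [0,0,0],"spin": 0}])

```text
clock: 10.1
position: [0.514, 0.093, 0.2648]
ee_rot: [-0.051, 0.999, -0.0, -0.0]
ft_force: [0.2, -0.3, -0.7]
grip_width: 0.395
grasp_force: 30.3
```

Run:
```python
from h import *
im,c,o=shot('wrist','w4.png'); print(o['position'],o['ft_force'],o['grip_width'])
to(.5146,.0931,.2165,.102)
```

```text
[0.51398671 0.09296101 0.26475668] [ 0.22050808 -0.30050545 -0.71356898] 0.3950531750681908
spin 0.001 dp [-0.3  0.1 48.9]
```

View pics/w4.png

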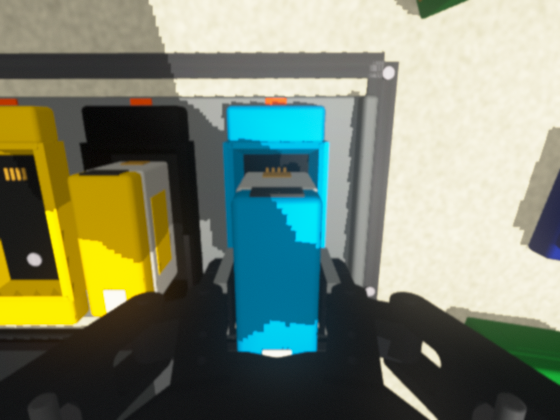

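Cyan is held centred over the cyan dock (226–326), so I'll lower it.

Emit:
arm_command(plan=[{"dp": [-1,-1,15],"spin": 0},{"dp": [0,0,15],"spin": 0},{"dp": [0,0,10],"spin": 0},{"dp": [0,0,5],"spin": 0},{"dp": [0,0,2],"spin": 0}])

```text
clock: 10.65
position: [0.5153, 0.0922, 0.2178]
ee_rot: [-0.051, 0.999, 0.0, 0.0]
ft_force: [0.1, -0.6, -1.2]
grip_width: 0.393
grasp_force: 30.4
```

Emit:
arm_command(plan=[{"dp": [0,0,2],"spin": 0},{"dp": [0,0,1],"spin": 0},{"dp": [0,0,0],"spin": 0}])

```text
clock: 10.95
position: [0.5155, 0.0922, 0.2158]
ee_rot: [-0.051, 0.999, 0.0, 0.0]
ft_force: [-4.1, -1.6, 7.9]
grip_width: 0.391
grasp_force: 31.4
```

Emit:
arm_command(plan=[{"dp": [0,0,0],"spin": 0},{"dp": [0,0,0],"spin": 0},{"dp": [0,0,0],"spin": 0},{"dp": [0,0,0],"spin": 0},{"dp": [0,0,0],"spin": 0}], grip=-1)

```text
clock: 11.45
position: [0.5152, 0.0923, 0.2147]
ee_rot: [-0.052, 0.999, 0.0, 0.0]
ft_force: [0.1, 0.1, 0.2]
grip_width: 1.003
grasp_force: 0.0
```

Emit:
arm_command(plan=[{"dp": [0,0,-25],"spin": 0},{"dp": [0,0,-35],"spin": 0},{"dp": [0,0,-40],"spin": 0},{"dp": [0,-45,0],"spin": 0},{"dp": [0,-45,0],"spin": 0}])

```text
clock: 11.95
position: [0.5249, 0.0027, 0.3161]
ee_rot: [-0.053, 0.999, 0.001, 0.001]
ft_force: [0.2, -1.0, 0.2]
grip_width: 1.002
grasp_force: 0.0
```

Emit:
arm_command(plan=[{"dp": [0,0,0],"spin": 0},{"dp": [0,0,0],"spin": 0}])

```text
clock: 12.15
position: [0.5244, 0.0017, 0.3147]
ee_rot: [-0.05, 0.999, 0.0, -0.0]
ft_force: [0.3, 0.6, 0.1]
grip_width: 1.002
grasp_force: 0.0
```

Run:
```python
from h import *
im,c,o=shot('wrist','w5.png'); print(o['position'],o['ft_force'],o['grip_width'])
to(.525,.0015,.213,.102)
```

```text
[0.52441762 0.00171239 0.31469217] [0.34867969 0.62116387 0.06370459] 1.001668125212529
spin 0.001 dp [ -0.4  -1.6 101.6]
```

View pics/w5.png

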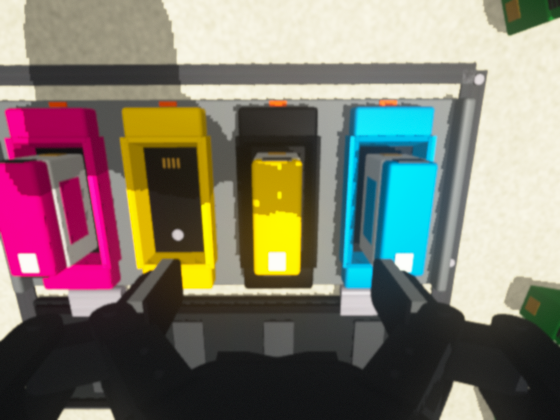

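Cyan is seated. Yellow is at (253–302, 160–275) between the fingers, so I'll grasp it.

Emit:
arm_command(plan=[{"dp": [0,0,11],"spin": 0},{"dp": [0,0,35],"spin": 0},{"dp": [0,0,35],"spin": 0},{"dp": [0,0,19],"spin": 0},{"dp": [0,0,0],"spin": 0}])

```text
clock: 12.7
position: [0.523, 0.0039, 0.2113]
ee_rot: [-0.052, 0.999, -0.0, -0.003]
ft_force: [-0.6, 0.6, 1.6]
grip_width: 0.998
grasp_force: 0.0
```

Emit:
arm_command(plan=[{"dp": [0,0,0],"spin": 0},{"dp": [0,0,0],"spin": 0},{"dp": [0,0,0],"spin": 0},{"dp": [0,0,0],"spin": 0},{"dp": [0,0,0],"spin": 0}], grip=1)

```text
clock: 13.2
position: [0.525, 0.0028, 0.2157]
ee_rot: [-0.052, 0.999, 0.0, 0.001]
ft_force: [-0.6, 0.5, 6.2]
grip_width: 0.391
grasp_force: 31.0
```

Emit:
arm_command(plan=[{"dp": [0,0,-10],"spin": 0},{"dp": [0,0,-20],"spin": 0},{"dp": [0,0,-20],"spin": 0},{"dp": [0,0,0],"spin": 0},{"dp": [0,0,0],"spin": 0}])

```text
clock: 13.7
position: [0.5244, 0.0029, 0.265]
ee_rot: [-0.052, 0.999, 0.0, 0.0]
ft_force: [0.1, 0.4, -0.3]
grip_width: 0.393
grasp_force: 30.1
```

Emit:
arm_command(plan=[{"dp": [0,-30,0],"spin": 0},{"dp": [0,-30,0],"spin": 0},{"dp": [0,-30,0],"spin": 0},{"dp": [0,0,0],"spin": 0},{"dp": [0,0,0],"spin": 0}])

```text
clock: 14.2
position: [0.5333, -0.0872, 0.2638]
ee_rot: [-0.051, 0.999, 0.0, -0.001]
ft_force: [-0.3, 0.3, -1.9]
grip_width: 0.392
grasp_force: 30.2
```

Run:
```python
from h import *
im,c,o=shot('wrist','w6.png'); print(o['position'],o['ft_force'],o['grip_width'])
to(.5335,-.0860,.2165,.102)
```

```text
[ 0.53332385 -0.08723081  0.26378093] [-0.28995254  0.26501103 -1.87830676] 0.39163671943677236
spin 0.001 dp [-0.1  0.2 47.4]
```

View pics/w6.png

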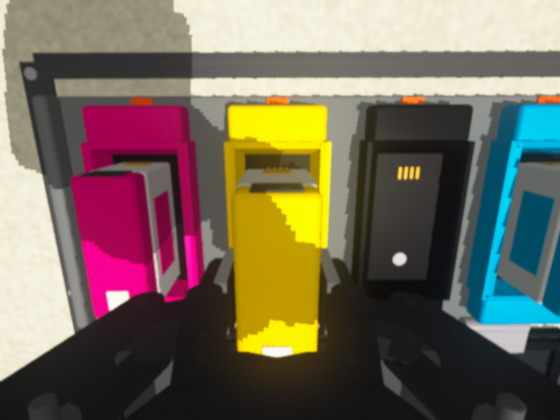

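Yellow is centred over the yellow dock (226–328), so I'll lower and release it.

Emit:
arm_command(plan=[{"dp": [0,0,15],"spin": 0},{"dp": [0,0,15],"spin": 0},{"dp": [0,0,10],"spin": 0},{"dp": [0,0,4],"spin": 0},{"dp": [0,0,2],"spin": 0}])

```text
clock: 14.75
position: [0.5336, -0.0866, 0.2179]
ee_rot: [-0.052, 0.999, -0.0, -0.001]
ft_force: [0.2, 0.9, -1.0]
grip_width: 0.393
grasp_force: 30.2
```

Emit:
arm_command(plan=[{"dp": [0,0,2],"spin": 0},{"dp": [0,0,1],"spin": 0},{"dp": [0,0,0],"spin": 0}])

```text
clock: 15.05
position: [0.5339, -0.0868, 0.216]
ee_rot: [-0.052, 0.999, 0.0, 0.0]
ft_force: [0.2, -0.1, -1.3]
grip_width: 0.395
grasp_force: 30.2
```

Emit:
arm_command(plan=[{"dp": [0,0,1],"spin": 0},{"dp": [0,0,0],"spin": 0},{"dp": [0,0,0],"spin": 0}])

```text
clock: 15.35
position: [0.5339, -0.0869, 0.2157]
ee_rot: [-0.051, 0.999, 0.0, 0.0]
ft_force: [-4.8, -0.3, 9.3]
grip_width: 0.393
grasp_force: 31.6
```

Emit:
arm_command(plan=[{"dp": [0,0,0],"spin": 0},{"dp": [0,0,0],"spin": 0},{"dp": [0,0,0],"spin": 0},{"dp": [0,0,0],"spin": 0},{"dp": [0,0,0],"spin": 0}], grip=-1)

```text
clock: 15.85
position: [0.5338, -0.0867, 0.2146]
ee_rot: [-0.052, 0.999, 0.0, 0.0]
ft_force: [0.2, -0.7, 0.6]
grip_width: 0.997
grasp_force: 0.0
```

Emit:
arm_command(plan=[{"dp": [0,0,-30],"spin": 0},{"dp": [0,0,-40],"spin": 0},{"dp": [0,0,-40],"spin": 0},{"dp": [0,0,-40],"spin": 0},{"dp": [0,-45,0],"spin": 0}])

```text
clock: 16.35
position: [0.5406, -0.1269, 0.3699]
ee_rot: [-0.056, 0.998, 0.001, 0.004]
ft_force: [1.9, 0.3, -2.5]
grip_width: 1.004
grasp_force: 0.0
```

Run:
```python
from h import *
im,c,o=shot('wrist'); print(o['position'],o['ft_force'],o['grip_width'])
to(.487,-.346,.365,.102)
c=cam('top'); print(ray((404,229),.05,*c),ray((404,216),.074-.016,*c),ray((404,243),.058,*c))
```

```text
[ 0.54056453 -0.12691954  0.36988217] [ 1.85692458  0.27558252 -2.54916216] 1.0035596204870707
spin -0.0 dp [  72.6 -201.8    3.1]
[ 0.49383128 -0.34650771  0.05      ] [ 0.53063111 -0.34619676  0.058     ] [ 0.45253462 -0.34200505  0.058     ]
```

Emit:
arm_command(plan=[{"dp": [18,-48,0],"spin": 0},{"dp": [18,-48,0],"spin": 0},{"dp": [18,-48,0],"spin": 0},{"dp": [18,-48,0],"spin": 0},{"dp": [0,0,0],"spin": 0}])

```text
clock: 16.9
position: [0.4835, -0.3323, 0.3648]
ee_rot: [-0.046, 0.999, -0.002, -0.001]
ft_force: [-0.0, 1.2, 0.3]
grip_width: 1.001
grasp_force: 0.0
```

Emit:
arm_command(plan=[{"dp": [0,0,0],"spin": 0},{"dp": [0,0,0],"spin": 0}])

```text
clock: 17.1
position: [0.4883, -0.3241, 0.3642]
ee_rot: [-0.052, 0.999, 0.0, -0.0]
ft_force: [0.9, -0.4, -1.0]
grip_width: 0.999
grasp_force: 0.0
```

Run:
```python
from h import *
im,c,o=shot('wrist','w7.png'); print(o['position'],o['ft_force'],o['grip_width'])
```

```text
[ 0.48826273 -0.32412328  0.36421734] [ 0.89016535 -0.37274673 -1.03639152] 0.9992421143171046
```

View pics/w7.png

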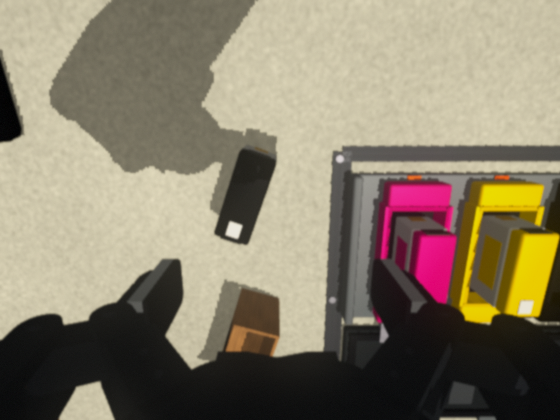

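The only cartridge-like black thing here has its cap top at (241,150),(275,155),(249,244),(215,236). It has the white label and the right size. The mouse at the far left is rounded and has no label.

Run:
```python
from h import *
o=manip.get_obs(); c=cam('wrist',o); im=cv2.imread('pics/w7.png')
P=np.array([ray(p,.058,*c) for p in[(241,149),(275,155),(249,244),(215,236)]]);e=P[3]+P[2]-P[0]-P[1];m=P.mean(0);yaw=np.arctan2(e[1],e[0])
print(m,np.linalg.norm(P[0]-P[1]),np.linalg.norm(P[3]-P[0]),yaw)
to(m[0],m[1],.30,yaw)
cv2.imwrite('pics/w7c.png',cv2.resize(im[130:260,180:310],None,fx=4,fy=4,interpolation=cv2.INTER_CUBIC))
```

```text
[ 0.48940104 -0.35280534  0.058     ] 0.029585377565132878 0.08362890394090734 -0.19964701249129865
spin 0.305 dp [ -6.7 -28.4  64.3]
```

View pics/w7c.png

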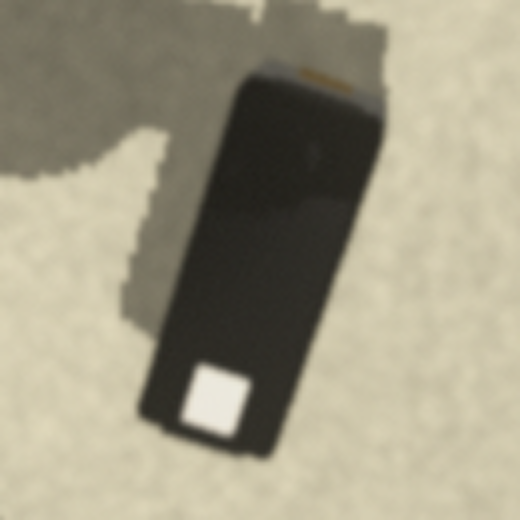

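Confirmed: it is the ink cartridge, with a grey body, contacts and a white label.

Emit:
arm_command(plan=[{"dp": [0,0,0],"spin": 0.1},{"dp": [0,0,0],"spin": 0.1},{"dp": [0,0,0],"spin": 0.11},{"dp": [-7,-28,20],"spin": 0},{"dp": [0,0,40],"spin": 0}])

```text
clock: 17.65
position: [0.4898, -0.3556, 0.3067]
ee_rot: [0.103, 0.995, -0.002, 0.003]
ft_force: [0.3, -0.3, -0.6]
grip_width: 1.007
grasp_force: 0.0
```

Emit:
arm_command(plan=[{"dp": [0,0,0],"spin": 0},{"dp": [0,0,0],"spin": 0}])

```text
clock: 17.85
position: [0.4896, -0.3526, 0.3049]
ee_rot: [0.102, 0.995, 0.0, -0.001]
ft_force: [0.5, -0.3, 1.4]
grip_width: 1.001
grasp_force: 0.0
```

Run:
```python
from h import *
im,c,o=shot('wrist','w8.png'); print(o['position'],o['ee_rot'])
g=cv2.cvtColor(im,cv2.COLOR_BGR2GRAY); 
roi=np.zeros_like(g); roi[120:300,200:360]=1
m=((g<60)&(roi>0)).astype(np.uint8)
n,l,s,ce=cv2.connectedComponentsWithStats(m); print(s[1:][s[1:,4]>300])
```

```text
[ 0.48955472 -0.35264858  0.30491031] [ 1.02352322e-01  9.94747899e-01  4.59231443e-04 -6.38993623e-04]
[[ 254  161   47  113 4514]]
```

View pics/w8.png

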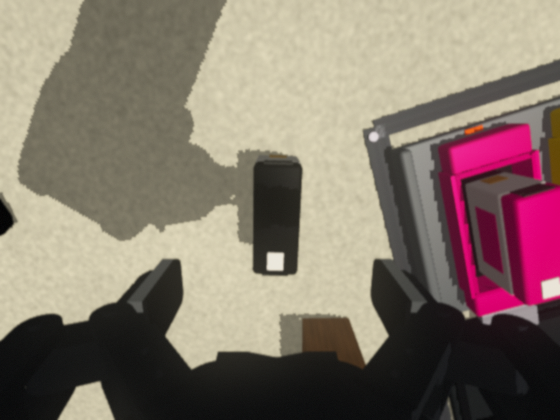

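Emit:
arm_command(plan=[{"dp": [0,0,30],"spin": 0},{"dp": [0,0,35],"spin": 0},{"dp": [0,0,25],"spin": 0},{"dp": [0,0,15],"spin": 0},{"dp": [0,0,0],"spin": 0}])

```text
clock: 18.4
position: [0.4893, -0.3532, 0.1994]
ee_rot: [0.103, 0.995, 0.0, -0.0]
ft_force: [-0.6, 0.4, -0.3]
grip_width: 0.998
grasp_force: 0.0
```

Emit:
arm_command(plan=[{"dp": [0,0,0],"spin": 0},{"dp": [0,0,0],"spin": 0},{"dp": [0,0,0],"spin": 0},{"dp": [0,0,0],"spin": 0},{"dp": [0,0,0],"spin": 0}], grip=1)

```text
clock: 18.9
position: [0.4893, -0.3541, 0.2007]
ee_rot: [0.103, 0.995, -0.0, 0.001]
ft_force: [-1.3, 1.5, 5.4]
grip_width: 0.397
grasp_force: 31.9
```

Emit:
arm_command(plan=[{"dp": [0,0,-10],"spin": 0},{"dp": [0,0,-30],"spin": 0},{"dp": [0,0,-40],"spin": 0},{"dp": [0,0,-40],"spin": 0},{"dp": [0,0,0],"spin": 0}])

```text
clock: 19.4
position: [0.4895, -0.3554, 0.3257]
ee_rot: [0.104, 0.995, -0.002, 0.004]
ft_force: [-0.1, -0.4, -1.3]
grip_width: 0.397
grasp_force: 30.9
```

Run:
```python
from h import *
o=manip.get_obs(); print(o['position'],o['ee_rot'],o['grip_width'])
to(.5245,.0025,.310,.102)
```

```text
[ 0.48953636 -0.35535847  0.32574465] [ 0.10354823  0.99461549 -0.00150735  0.00393943] 0.39730819234240994
spin -0.309 dp [-71.1 352.5  15.6]
```

Emit:
arm_command(plan=[{"dp": [0,0,0],"spin": -0.1},{"dp": [0,0,0],"spin": -0.1},{"dp": [0,0,0],"spin": -0.11},{"dp": [-9,40,0],"spin": 0},{"dp": [-9,40,0],"spin": 0}])

```text
clock: 19.9
position: [0.4978, -0.2726, 0.3196]
ee_rot: [-0.05, 0.999, -0.0, -0.0]
ft_force: [1.5, 1.6, -2.1]
grip_width: 0.396
grasp_force: 30.9
```

Emit:
arm_command(plan=[{"dp": [-9,45,0],"spin": 0},{"dp": [-9,45,0],"spin": 0},{"dp": [-9,45,0],"spin": 0},{"dp": [-9,45,0],"spin": 0},{"dp": [-9,45,0],"spin": 0}])

```text
clock: 20.4
position: [0.5198, -0.0423, 0.3199]
ee_rot: [-0.051, 0.999, 0.0, 0.0]
ft_force: [1.6, -0.4, -1.0]
grip_width: 0.395
grasp_force: 30.9
```

Emit:
arm_command(plan=[{"dp": [-8,45,0],"spin": 0},{"dp": [0,0,0],"spin": 0},{"dp": [0,0,0],"spin": 0}])

```text
clock: 20.7
position: [0.5233, 0.0025, 0.3196]
ee_rot: [-0.053, 0.999, -0.0, -0.0]
ft_force: [-0.8, -1.1, -1.4]
grip_width: 0.395
grasp_force: 30.8
```

Run:
```python
from h import *
o=manip.get_obs(); print(o['position'],o['ee_rot'],o['grip_width'])
to(.5250,.0022,.265,.102)
```

```text
[0.52332571 0.00250409 0.31959486] [-5.28252758e-02  9.98603750e-01 -5.52087351e-05 -1.96157201e-04] 0.3952958648979762
spin 0.004 dp [-1.7 -0.5 54.6]
```

Emit:
arm_command(plan=[{"dp": [-1,0,25],"spin": 0},{"dp": [0,0,29],"spin": 0},{"dp": [0,0,0],"spin": 0},{"dp": [0,0,0],"spin": 0}])

```text
clock: 21.1
position: [0.5244, 0.0004, 0.2661]
ee_rot: [-0.051, 0.999, -0.0, -0.0]
ft_force: [0.1, -0.2, -0.9]
grip_width: 0.395
grasp_force: 30.8
```

Run:
```python
from h import *
im,c,o=shot('wrist','w9.png'); print(o['position'],o['ee_rot'],o['grip_width'])
```

```text
[5.24434789e-01 4.15190382e-04 2.66113296e-01] [-5.05872099e-02  9.98719507e-01 -3.31039519e-04 -4.13633396e-04] 0.3953224904771386
```

View pics/w9.png

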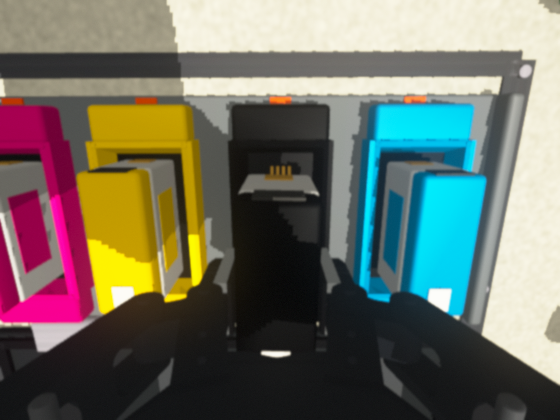

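Black is over its dock (231–331), sitting about 3 mm too far from the robot in the grip. I'll correct for that while lowering.

Emit:
arm_command(plan=[{"dp": [2,1,15],"spin": 0},{"dp": [0,0,15],"spin": 0},{"dp": [0,0,10],"spin": 0},{"dp": [0,0,5],"spin": 0},{"dp": [0,0,2],"spin": 0}])

```text
clock: 21.65
position: [0.5226, 0.0023, 0.219]
ee_rot: [-0.051, 0.999, 0.0, 0.0]
ft_force: [1.0, 0.2, -1.8]
grip_width: 0.392
grasp_force: 30.9
```

Emit:
arm_command(plan=[{"dp": [0,0,2],"spin": 0},{"dp": [0,0,1],"spin": 0},{"dp": [0,0,0],"spin": 0}])

```text
clock: 21.95
position: [0.5227, 0.0024, 0.2167]
ee_rot: [-0.052, 0.999, 0.0, 0.0]
ft_force: [-3.6, -0.5, 6.8]
grip_width: 0.394
grasp_force: 31.6
```

Contact comes at the seat height, so I'll release and retreat.

Emit:
arm_command(plan=[{"dp": [0,0,0],"spin": 0},{"dp": [0,0,0],"spin": 0},{"dp": [0,0,0],"spin": 0},{"dp": [0,0,0],"spin": 0},{"dp": [0,0,0],"spin": 0}], grip=-1)

```text
clock: 22.45
position: [0.5224, 0.0025, 0.2157]
ee_rot: [-0.052, 0.999, 0.0, 0.0]
ft_force: [-0.0, -0.2, 0.3]
grip_width: 1.004
grasp_force: 0.0
```

Emit:
arm_command(plan=[{"dp": [0,0,-25],"spin": 0},{"dp": [0,0,-40],"spin": 0},{"dp": [0,0,-40],"spin": 0},{"dp": [0,0,-40],"spin": 0},{"dp": [0,0,0],"spin": 0}])

```text
clock: 22.95
position: [0.5237, 0.0021, 0.3659]
ee_rot: [-0.051, 0.999, 0.001, 0.004]
ft_force: [0.1, -0.2, -0.4]
grip_width: 0.998
grasp_force: 0.0
```

Run:
```python
from h import *
im,c,o=shot('wrist','w10.png'); print(o['position'],o['clock'])
```

```text
[0.52370431 0.00207795 0.36589145] 22.95
```

View pics/w10.png

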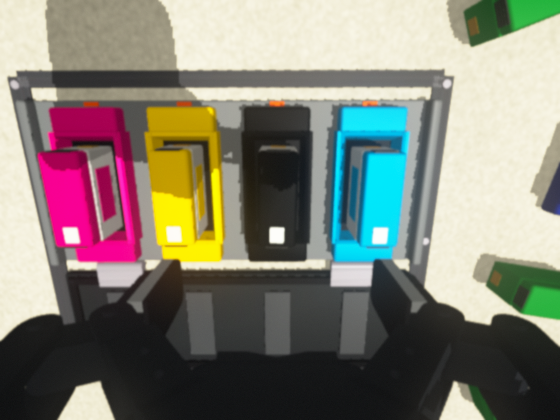

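All four are in their own docks and level, with the labels in line at about row 235.

```bash
python3 -c "
from workcell import manip
print(manip.hand_in())"
```

```text
the job is handed in; nothing more can be done
None
```

I swapped cyan and yellow into their own docks, fitted black in the black dock, left magenta where it already sat correctly, and handed the job in after about 23 s of robot time; hand-in returned no verdict.

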